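# Start the self-tapping hand screw in the sign stand

### The arm

A 6-joint arm with a two-finger parallel gripper is mounted at the origin on a cart in front of the work surface, level with it; the furniture and walls round the work are solid. World frame = base frame: x ahead of the robot, y to its left, z up, the work surface at z = 0. Lengths are in m, angles in rad, forces in N, time in s.
With the tool pointing down it reaches from about 0.375 to 0.9 m from the base axis. Payload 3.1 kg.
Tool frame: the origin (TCP) lies at the very end of the fingers, on their centre line; the grasp point (between the pads) lies 19 mm behind it; z points along the fingers, y is the line along which they close (so a half turn about z gives the same grasp; the last joint's range is limited). The gripper opens to 85 mm and grips with 20 to 120 N. Pads are 22 mm wide; open, the fingers measure 114 mm over their backs; the gripper's body (76 mm by 85 mm) begins 54 mm behind the grasp point. The pads swing forward as they close: fully open they stand 13 mm farther back than shut.
Start: joints at [-1.494, 0.527, 1.433, -0, 1.181, -0.178], TCP at [0.158, -0.605, 0.193] pointing down, gripper open.
Joint ranges: [-3.08, 3.08], [-0.75, 2.2], [0.22, 2.44], [-1.43, 4.57], [0, 2.65], [-2.85, 2.85]. Speed limits (rad/s): [2.79, 2.79, 3.14, 3.14, 3.14, 3.14].

### API

Orientations are given as a rotation vector (axis times angle).
In Python, from workcell import env gives the robot as it stands.
- The arm moves only by the shell command python3 -m crank 'ROWS' [FORCE]. ROWS is text: rows parted by semicolons, each of 7 numbers parted by spaces: the turn, a rotation vector about the tool's x, y, z in rad, then the shift along the tool's x, y, z in m, then the opening, from -1 (shut) to 1 (fully open), so that 0 is half open. In form: rx ry rz tx ty tz jaw; .... A call has 1 to 20 rows; each row shifts and turns the commanded pose from where the row before left it, along the tool's axes as they then stand; what a row does not reach is not made up. A row lasts 1/12 s, in which the tool goes at most 41.7 mm and 7.16 degrees, less where a joint would pass 70% of its speed; a pose out of reach is approached as far as the arm can. A call with a gripper value outside its range is refused whole. The fingers move at their own pace and stop on an object; FORCE is the grip in N (left out, the last holds). Time passes only in rows, so rows that do not move let the fingers close. It gives the time, the measured TCP pose, the force, the opening and the grip force at its end, in the units of the state.
- env.get_obs(): the state, without advancing time (a new reading comes with each control period).
- env.snapshot(name): name is "scene" or "side" or "wrist"; returns a dict with "frame" (400x640x3 uint8, blue, green, red), "mtx" (3x3 intrinsics, pixels), "extrinsics" (4x4, takes a point from world to camera coordinates). Camera axes: x right, y up, looking along -z (the intrinsics and any distortion apply to the point x, -y, -z); pixel columns grow to the right and rows downward; lengths in m; the calibration is good to about 2 mm. A picture is of the moment at which its call begins. There is no depth.
- env.close_job(): hands the job in; it is judged then, once.
The state is a dict: "clock": time; "joints": joint angles; "joint_vel": joint speeds; "effort": joint torques, N m; "tcp_pos": TCP position; "tcp_rot": TCP orientation; "force": force on the tool from outside, world axes, zero at the start; "ft_torque": the same for the moment, N m; "gripper_width": finger opening in m; "grasp_force": force on a finger pad.
Only numpy, scipy, OpenCV 4.12 (cv2) and the standard library are available. Lean on these libraries where they do the work, as an engineer would, in place of code of your own. Each camera call takes 0.05 s, during which the arm holds its last target. There are 200 camera calls.

### The job

Take the square-headed hand screw out of its wooden caddy, set it upright in the pilot hole of the sign stand, and start it by hand: push down firmly, but below the 24 N that split the wood, while turning it clockwise until it has cut its first thread, half a turn of real bite. Then let go and leave it standing in the hole; take care not to shift the other things on the counter.

Things in the scene. Friction and masses are not known exactly. Their poses are not given: they have to be found in the camera images.
- screw: The hand screw, a coarse self-tapping screw 80 mm long, 60 g, standing upright in the caddy (its collar on the caddy's top). Origin at its point, z up toward the head. Steel threaded shank 12 mm across from 11 to 44 mm above the point; steel collar 22 mm across from 44 to 54 mm; black square grip 24x24 mm from 54 to 80 mm, flats square to its x and y.
- grip (a point): Centre of the screw's square grip, on the screw's axis, 67 mm above the point.
- tip (a point): The screw's blunt point (same place as its origin): a flat end 9 mm across with three tiny cutting lips, tapering up to the 12 mm shank in 11 mm.
- caddy: Fixed wooden screw caddy, block 60x100x50 mm (x, y, z), origin under its centre. Two holes 15.5 mm across in its top, at y = -25 mm (the screw stands here) and y = +25 mm (empty). The screw must rise 44 mm to come out.
- pad: Fixed soft rubber pad, 150x110x10 mm, on the counter under the plinth; origin under its centre. The plinth on it gives way straight down by about 1 mm for each 5 N and springs back. The splitting force counts all contact of screw and stand, so also wedging the screw sideways against the hole's wall.
- plinth: Wooden plinth of the sign stand, 140x100x44 mm, origin under its centre, on the pad. On it lies a 3 mm aluminium bracket foot, top 47 mm above the origin; the bracket's upright with a clear plate, 84 mm wide, stands 87 mm behind the hole (+x) and rises 46 mm above the foot.
- hole (a point): Centre of the pilot hole's mouth, on top of the bracket foot, at x = -25 mm of the plinth; upright; 16 mm across in the 3 mm foot, then 14.2 mm in the wood with a 2 mm countersink. The screw drops in freely until its point stands on uncut wood 26 to 34 mm below the mouth (differs from stand to stand, must be felt). The wood splits at 24 N between screw and stand.
- thread (a joint): How far the thread is cut, rad: 0 uncut, grows as the biting screw turns clockwise seen from above (3.14 = half a turn). The wood resists with about 0.02 N m: pushed with less than about 9 N the screw only spins, at 11 to 17 N it bites and is drawn in 5 mm per turn, so the push fades unless followed down. It unwinds if turned anticlockwise under push.
- masking_tape_b: Bystander, leave alone: a roll of masking tape lying flat, 100 mm across, height 25 mm.
- ink_bottle_2_b: Bystander, leave alone: a small upright ink bottle, 35 mm across, height 80 mm.
- eraser_b_b: Bystander, leave alone: a small eraser in a sleeve, 43x19x12 mm.
- nib_tin_b: Bystander, leave alone: a small flat tin, 54x36x14 mm.
- clip_box_b: Bystander, leave alone: a small carton, 68x48x26 mm.
- eraser_a_b: Bystander, leave alone: an eraser in a sleeve, 58x24x14 mm.
Not all that is in view belongs to the job. What is shaped like the screw but purple is not meant.

How it is judged:
On the way, in this order (a step that is already met when the one before it is completed fails the run):
1. the screw stands upright in the pilot hole, its point at least 24 mm below the mouth (horizontal distance between tip and hole below 0.004 m and z of tip in the frame of plinth below 0.0225 m and angle between screw's own z axis and vertical below 0.16 rad and value of joint thread below 0.5 rad), for 0.1 s.
2. the screw bites: the thread has been cut for 1 rad (value of joint thread above 1 rad), for 0.1 s.
At the end, for the whole second after the job is handed in: The thread is cut for at least 2.6 rad (half a turn, less some slack), and the released screw stands at rest in the pilot hole: point within 4 mm of the hole's axis and at least 24 mm below its mouth, leaning less than 0.16 rad (horizontal distance between tip and hole below 0.004 m and z of tip in the frame of plinth below 0.0225 m and angle between screw's own z axis and vertical below 0.16 rad and value of joint thread above 2.6 rad and linear speed of screw below 0.02 m/s); the robot touches nothing.
It fails at once if the wood splits: more than 24 N between the screw and the sign stand (contact force between screw and plinth above 24 N).
It fails at once if a bystander is shifted by more than 30 mm (distance of any of masking_tape_b, ink_bottle_2_b, eraser_b_b, nib_tin_b, clip_box_b, eraser_a_b from where it was at the start of the episode above 0.03 m).
It also fails if it takes over 70 s, if anything falls off the work surface, if the arm or the gripper's body presses on something with over 40 N, if the wrist force passes 120 N, or if a joint passes its speed limit or range.

## Working session

There is one attempt and no reset: what is moved stays moved. The work goes in short steps, Python scripts to look and compute and a shell command to move; the robot and the scene stay as the last step left them, time stands still between calls to the robot, and variables do not carry over. Pictures are saved under pics/ and viewed, at most 10 in all, crops included, and the job is handed in when it is done.

```bash
ls; mkdir -p pics
python3 - <<'E'
from workcell import env
import cv2,numpy as np
print(env.get_obs())
for n in("scene","side"):
    s=env.snapshot(n);cv2.imwrite(f"pics/{n}0.png",s["frame"]);np.savez(f"{n}0.npz",**s)
    print(n,s["mtx"].tolist(),np.round(s["extrinsics"],4).tolist(),s.keys())
E
```

```text
pics
{'clock': 0.0, 'joints': array([-1.49449198e+00,  5.28424697e-01,  1.43389563e+00, -1.51222111e-06,
        1.18135114e+00, -1.78473259e-01]), 'joint_vel': array([ 9.26696763e-05, -1.90213982e-03, -2.69904624e-04, -6.45849091e-04,
       -8.54969243e-04,  3.14996038e-04]), 'effort': array([ 7.45431475e-05, -4.42349374e+01, -1.78026474e+01, -3.99126420e-04,
        8.42410431e-03, -1.76119147e-05]), 'tcp_pos': array([ 0.15750304, -0.60402752,  0.19186127]), 'tcp_rot': array([-3.11407691e+00, -3.98859332e-01, -1.64435343e-04]), 'force': array([ 0.16951837, -0.03555981, -0.2794335 ]), 'ft_torque': array([ 0.01481615, -0.0701034 , -0.00642992]), 'grasp_force': 0.0, 'gripper_width': 0.08533270284357412}
scene [[426.1803500491732, 0.0, 318.5869325803959], [0.0, 426.1803500491732, 199.1582726827655], [0.0, 0.0, 1.0]] [[-0.621, -0.7835, 0.0199, 0.3651], [0.5097, -0.3844, 0.7697, -0.3335], [-0.5954, 0.4881, 0.6381, -1.0829], [0.0, 0.0, 0.0, 1.0]] dict_keys(['frame', 'mtx', 'extrinsics'])
side [[413.9604406853707, 0.0, 330.01888464084766], [0.0, 413.9604406853707, 199.7690002345097], [0.0, 0.0, 1.0]] [[0.9828, -0.1837, -0.02, -0.5316], [0.1025, 0.4515, 0.8864, -0.1332], [-0.1538, -0.8732, 0.4625, -1.0733], [0.0, 0.0, 0.0, 1.0]] dict_keys(['frame', 'mtx', 'extrinsics'])
```

View pics/scene0.png

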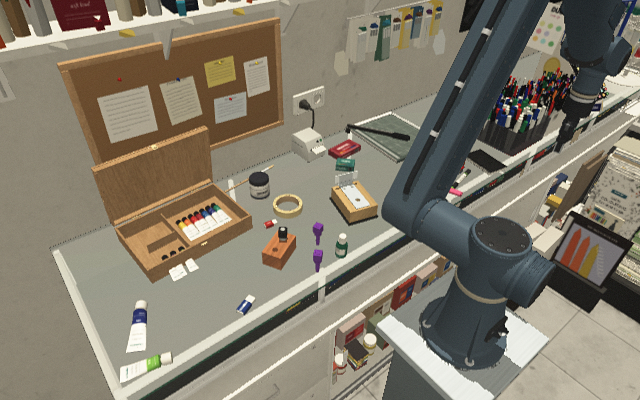

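View pics/side0.png

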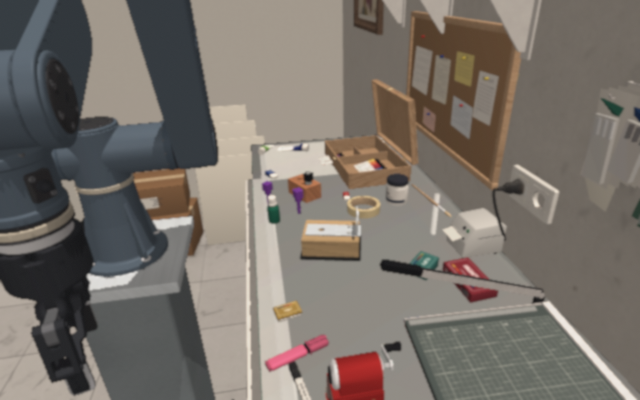

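Candidates: the black square head in the caddy at scene (283,232) / side (308,177), and two purple screws at scene (318,232) and (317,258), which are not meant. The black-lidded jar at (260,183) isn't a screw either. I choose (283,232) and check it in a close crop.

```bash
cat > h.py <<'E'
import numpy as np,cv2
def ray(s,u,v):
    E=s["extrinsics"];K=s["mtx"];R=E[:3,:3];c=-R.T@E[:3,3]
    d=np.array([(u-K[0,2])/K[0,0],-(v-K[1,2])/K[1,1],-1.]);d=R.T@d
    return c,d/np.linalg.norm(d)
def onz(s,u,v,z):
    c,d=ray(s,u,v);return c+d*(z-c[2])/d[2]
def tri(a,b):
    (c1,d1),(c2,d2)=a,b
    t=np.linalg.lstsq(np.c_[d1,-d2],c2-c1,rcond=None)[0];p,q=c1+t[0]*d1,c2+t[1]*d2
    return (p+q)/2,np.linalg.norm(p-q)
def proj(s,P):
    p=s["extrinsics"][:3,:3]@P+s["extrinsics"][:3,3];K=s["mtx"]
    return K[0,0]*p[0]/-p[2]+K[0,2],K[1,1]*p[1]/p[2]+K[1,2]
E
python3 - <<'E'
from h import *
s=np.load("scene0.npz");d=np.load("side0.npz")
print(tri(ray(s,283,232),ray(d,308.5,177)), onz(s,351,201,.057))
a=cv2.resize(s["frame"][160:280,240:390],None,fx=4,fy=4,interpolation=cv2.INTER_CUBIC)
b=cv2.resize(d["frame"][165:265,260:410],None,fx=4,fy=4,interpolation=cv2.INTER_CUBIC)
cv2.imwrite("pics/c.png",a); cv2.imwrite("pics/d.png",b)
E
```

```text
(array([0.51009246, 0.19705746, 0.07027709]), np.float64(0.0021522186238683407)) [ 0.5056636  -0.06735529  0.057     ]
```

View pics/c.png

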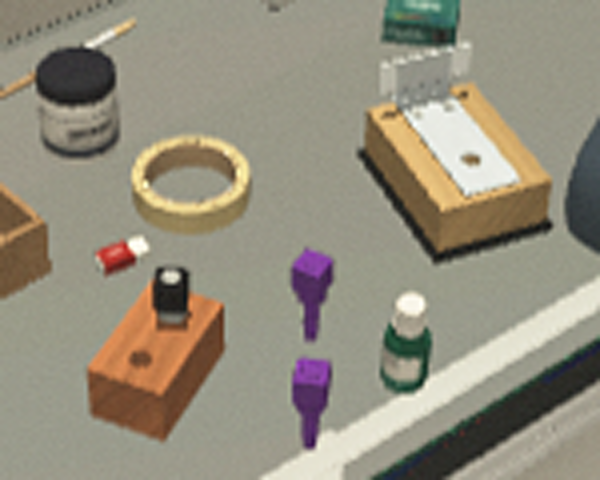

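View pics/d.png

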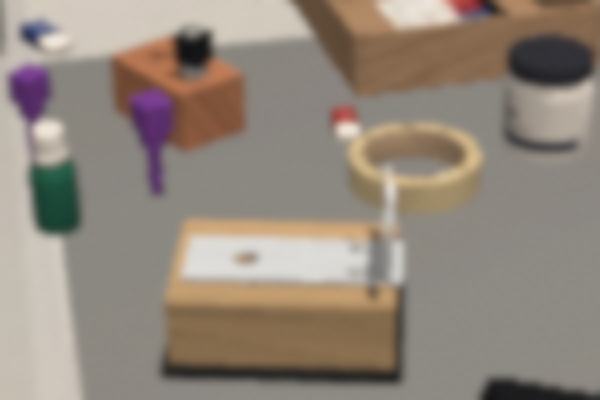

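Crop c shows the black square head with its steel collar in the orange-brown caddy at scene (282.8,232.5), and the empty hole at (275,249). The pilot hole is at scene (357.7,200). In crop d it is at side (321.5,229.5), and the head at (308.5,177).

Run:
```python
from h import *
np.set_printoptions(precision=4,suppress=True)
s=np.load("scene0.npz");d=np.load("side0.npz")
C=lambda x,y,z:onz(s,240+x/4,160+y/4,z)
print("hole",tri(ray(s,357.7,200),ray(d,321.5,229.5)),C(471,160,.057))
print("screw",tri(ray(s,282.8,232.5),ray(d,308.5,176.5)), C(171,275,.086))
c=[C(90,372,.05),C(165,405,.05),C(224,305,.05)];print("caddy",c, np.linalg.norm(c[0]-c[1]),np.linalg.norm(c[2]-c[1]),C(140,358,.05))
e=c[2]-c[1];print("caddy long dir deg",np.degrees(np.arctan2(e[1],e[0])))
p=[C(437,214,.054),C(549,182,.054),C(366,110,.054)];print("plinth",p)
for a in((318,232-8),(317,258-8)):
  print("purple",onz(s,*a,.08))
print("purple tri",tri(ray(s,318,228),ray(d,298,193)),tri(ray(s,317,254),ray(d,267.5,187)))
for n,x,y in(("tape",190,190),("bottle",403,380),("eraser",122,256)):print(n,C(x,y,.0))
```

```text
hole (array([ 0.5016, -0.0919,  0.0532]), np.float64(0.003362182715171763)) [ 0.4962 -0.0883  0.057 ]
screw (array([0.5097, 0.1987, 0.0706]), np.float64(0.004008534107551737)) [0.5065 0.199  0.086 ]
caddy [array([0.4913, 0.2805, 0.05  ]), array([0.4334, 0.2561, 0.05  ]), array([0.4883, 0.1655, 0.05  ])] 0.06277384881682768 0.10587832654386381 [0.4812 0.2449 0.05  ]
caddy long dir deg -58.804594987170184
plinth [array([ 0.4658, -0.0247,  0.054 ]), array([ 0.4404, -0.1224,  0.054 ]), array([ 0.6011, -0.0647,  0.054 ])]
purple [0.4657 0.1011 0.08  ]
purple [0.3848 0.1687 0.08  ]
purple tri (array([0.4656, 0.102 , 0.0657]), np.float64(0.002732600352460352)) (array([0.3827, 0.1688, 0.0644]), np.float64(0.0024722241264041513))
tape [0.658  0.0782 0.    ]
bottle [0.3845 0.0767 0.    ]
eraser [0.6245 0.1686 0.    ]
```

Screw at about (0.508, 0.199) and hole at about (0.499, -0.090). Heights and sizes match the description. I'll move above the screw.

```bash
python3 -m crank '0 0 0 .034 -.012 -.012 1;0 0 0 .034 -.012 -.012 1;0 0 0 .034 -.012 -.012 1;0 0 0 .034 -.012 -.012 1;0 0 0 .034 -.012 -.012 1' && python3 -m crank '0 0 0 .0185 -.0314 0 1;0 0 0 .0185 -.0314 0 1;0 0 0 .0185 -.0314 0 1;0 0 0 .0185 -.0314 0 1;0 0 0 .0185 -.0314 0 1;0 0 0 .0185 -.0314 0 1;0 0 0 .0185 -.0314 0 1;0 0 0 .0185 -.0314 0 1;0 0 0 .0185 -.0314 0 1;0 0 0 .0185 -.0314 0 1;0 0 0 .0185 -.0314 0 1;0 0 0 .0185 -.0314 0 1;0 0 0 .0185 -.0314 0 1;0 0 0 .0185 -.0314 0 1;0 0 0 .0185 -.0314 0 1;0 0 0 .0185 -.0314 0 1;0 0 0 .0185 -.0314 0 1;0 0 0 .0185 -.0314 0 1;0 0 0 .0185 -.0314 0 1;0 0 0 .0185 -.0314 0 1' && python3 -m crank '0 0 -.12 0 0 0 1;0 0 -.12 0 0 0 1;0 0 -.12 0 0 0 1;0 0 -.12 0 0 0 1;0 0 -.12 0 0 0 1;0 0 -.12 0 0 0 1;0 0 -.12 0 0 0 1;0 0 -.12 0 0 0 1;0 0 -.12 0 0 0 1;0 0 -.12 0 0 0 1;0 0 -.12 0 0 0 1;0 0 -.12 0 0 0 1;0 0 -.12 0 0 0 1;0 0 -.12 0 0 0 1;0 0 -.12 0 0 0 1;0 0 -.05 0 0 0 1;0 0 0 0 0 0 1'
cat >> h.py <<'E'
from scipy.spatial.transform import Rotation as Ro
np.set_printoptions(precision=4,suppress=True)
def tool(o,dw): return Ro.from_rotvec(o["tcp_rot"]).as_matrix().T@np.array(dw)
def st(o):
    R=Ro.from_rotvec(o["tcp_rot"]).as_matrix()
    print("t",o["clock"],"tcp",o["tcp_pos"],"yaw",np.degrees(np.arctan2(R[1,0],R[0,0])),"zt",R[:,2],"j",o["joints"],"w",o["gripper_width"],"F",o["force"],"T",o["ft_torque"])
E
python3 - <<'E'
from h import *
from workcell import env
o=env.get_obs();st(o)
s=env.snapshot("wrist");np.savez("w1.npz",**s);cv2.imwrite("pics/w1.png",s["frame"])
print(proj(s,np.array([.508,.199,.086])),proj(s,o["tcp_pos"]))
E
```

```text
clock: 0.52
tcp_pos: [0.3079, -0.5024, 0.2528]
tcp_rot: [-3.115, -0.398, 0.0]
force: [-0.1, -0.8, -0.1]
gripper_width: 0.0851
grasp_force: 0.0
clock: 2.18
tcp_pos: [0.5064, 0.199, 0.2524]
tcp_rot: [3.116, 0.4, -0.001]
force: [0.8, -0.9, 0.3]
gripper_width: 0.0856
grasp_force: 0.0
clock: 3.6
tcp_pos: [0.5063, 0.197, 0.2524]
tcp_rot: [-1.555, -2.729, 0.001]
force: [0.0, -0.4, -0.1]
gripper_width: 0.0856
grasp_force: 0.0
t 3.6 tcp [0.5063 0.197  0.2524] yaw 120.63861500419708 zt [-0.0011 -0.0002 -1.    ] j [ 0.1654  0.3499  1.5634  0.      1.2295 -0.3694] w 0.0856048242031627 F [ 0.0037 -0.4022 -0.0973] T [ 0.0024 -0.0054  0.0023]
(np.float64(317.1367515915206), np.float64(170.9611923584642)) (np.float64(314.5557743907755), np.float64(227.27397097634852))
```

View pics/w1.png

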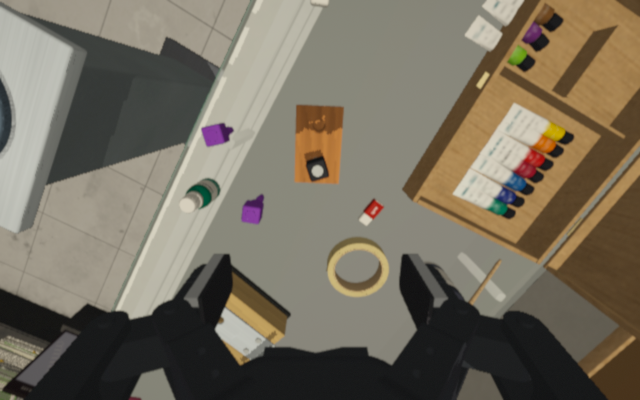

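The wrist view shows the black head with its light disc at (317,170), matching the projection (317,171). It is turned slightly against the caddy (295–343, 105–185). I measure the head's flats and centre by mask.

Run:
```python
from h import *
s=np.load("w1.npz");f=s["frame"]
x0,y0=297,145
c=f[y0:y0+42,x0:x0+44].astype(int)
m=((c.max(2)<75)|((c.max(2)-c.min(2)<25))).astype(np.uint8)
n,l,stt,ce=cv2.connectedComponentsWithStats(m);k=1+np.argmax(stt[1:,4]);m=(l==k).astype(np.uint8)
cn=max(cv2.findContours(m,0,1)[0],key=cv2.contourArea)
r=cv2.minAreaRect(cn);print(stt[k],r)
B=cv2.boxPoints(r)+[x0,y0]; W=np.array([onz(s,*p,.086) for p in B]);print(W)
e=np.diff(W[:,:2],axis=0);print(np.linalg.norm(e,axis=1),np.degrees(np.arctan2(e[:,1],e[:,0])))
# light disc on top
h=((c.min(2)>110)).astype(np.uint8);M=cv2.moments(h,True);u,v=M["m10"]/M["m00"]+x0,M["m01"]/M["m00"]+y0
print("disc",u,v,M["m00"],onz(s,u,v,.086))
g=cv2.resize(f[y0-5:y0+45,x0-5:x0+55],None,fx=10,fy=10,interpolation=cv2.INTER_CUBIC);cv2.imwrite("pics/w1c.png",g)
```

```text
[ 10  11  21  25 374] ((19.623855590820312, 22.912845611572266), (20.880613327026367, 18.29448127746582), 73.3007583618164)
[[0.4887 0.2025 0.086 ]
 [0.5036 0.2187 0.086 ]
 [0.5226 0.2014 0.086 ]
 [0.5075 0.1847 0.086 ]]
[0.022  0.0257 0.0225] [  47.4232  -42.3697 -132.1921]
disc 319.14736842105265 178.43508771929825 285.0 [0.5149 0.1922 0.086 ]
```

View pics/w1c.png

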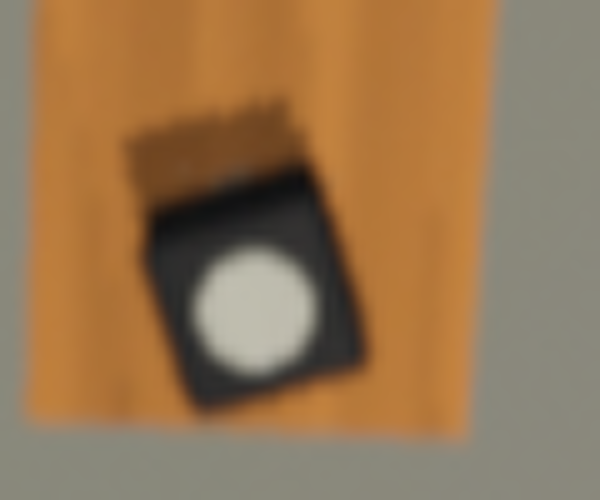

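Screw centre (0.508, 0.199), with flats at a tool yaw of about 137°. I rotate, descend and grip.

```bash
python3 -m crank '0 0 -.1 0 0 0 1;0 0 -.1 0 0 0 1;0 0 -.086 0 0 0 1;0 0 0 0 .0025 .03 1;0 0 0 0 0 .03 1;0 0 0 0 0 .03 1;0 0 0 0 0 .03 1;0 0 0 0 0 .03 1;0 0 0 0 0 .02 1;0 0 0 0 0 .015 1;0 0 0 0 0 .0105 1;0 0 0 0 0 0 1' && python3 -m crank '0 0 0 0 0 0 -1;0 0 0 0 0 0 -1;0 0 0 0 0 0 -1;0 0 0 0 0 0 -1;0 0 0 0 0 0 -1;0 0 0 0 0 0 -1;0 0 0 0 0 0 -1;0 0 0 0 0 0 -1;0 0 0 0 0 0 -1;0 0 0 0 0 0 -1' 60
python3 -c "
from h import *
from workcell import env
st(env.get_obs())"
```

```text
clock: 4.65
tcp_pos: [0.5068, 0.1986, 0.0551]
tcp_rot: [-1.152, -2.918, 0.004]
force: [0.2, -0.1, 0.4]
gripper_width: 0.0855
grasp_force: 0.0
clock: 5.48
tcp_pos: [0.5084, 0.1989, 0.0573]
tcp_rot: [-1.152, -2.923, 0.0]
force: [-1.3, -0.9, -0.1]
gripper_width: -0.0002
grasp_force: 0.0
t 5.4833 tcp [0.5084 0.1989 0.0573] yaw 136.98135431077165 zt [-0. -0. -1.] j [ 0.1682  0.6213  1.7461 -0.      0.7743 -0.6517] w -0.00015228884253260455 F [-1.2679 -0.9308 -0.0626] T [-0.0225  0.0049 -0.0102]
```

The jaw shut on nothing, so I look before moving.

Run:
```python
from h import *
from workcell import env
a=env.snapshot("scene");b=env.snapshot("wrist")
A=cv2.resize(a["frame"][160:280,220:340],(400,400),interpolation=cv2.INTER_CUBIC)
B=cv2.resize(b["frame"][100:400,170:470],(400,400),interpolation=cv2.INTER_CUBIC)
cv2.imwrite("pics/g1.png",np.hstack([A,B]))
print(proj(b,np.array([.508,.199,.086])))
```

```text
(np.float64(313.95378844574503), np.float64(246.54570393977588))
```

View pics/g1.png

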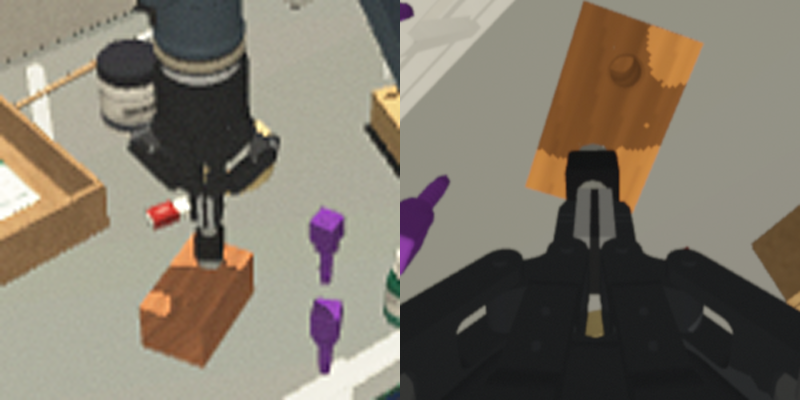

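In the scene half the head stands unmoved at panel (209,241). The closed fingers end at about (206,226), either above it or behind it. I compute where the TCP should appear.

Run:
```python
from h import *
from workcell import env
o=env.get_obs();st(o)
a=env.snapshot("scene");b=env.snapshot("wrist");t=o["tcp_pos"]
for s,n in((a,"scene"),(b,"wrist")):
    E=s["extrinsics"];print(n,"cam",-E[:3,:3].T@E[:3,3],"look",-E[2,:3],"f",s["mtx"][0,0],"TCP px",proj(s,t),"head top",proj(s,np.array([.508,.199,.086])),"tcp+30",proj(s,t+[0,0,.03]))
A=cv2.resize(a["frame"][205:255,258:308],(500,500),interpolation=cv2.INTER_CUBIC)
cv2.imwrite("pics/g2.png",A)
```

```text
t 5.5833 tcp [0.5084 0.1989 0.0573] yaw 136.98164786651057 zt [-0.0001 -0.     -1.    ] j [ 0.1682  0.6213  1.7461  0.      0.7743 -0.6518] w 0.00022987038567128787 F [ 0.1056 -0.0942 -0.2176] T [-0.025   0.0219  0.0446]
scene cam [-0.2481  0.6865  0.9404] look [ 0.5954 -0.4881 -0.6381] f 426.1803500491732 TCP px (np.float64(282.7306204191854), np.float64(235.49396827442467)) head top (np.float64(282.450173706768), np.float64(228.47674476648373)) tcp+30 (np.float64(282.38017173845634), np.float64(228.07562846432177))
wrist cam [0.45   0.2544 0.2389] look [ 0.2288 -0.2137 -0.9497] f 292.04132659759915 TCP px (np.float64(314.47848287136793), np.float64(227.02152633265413)) head top (np.float64(313.9558358513803), np.float64(246.56344776205827)) tcp+30 (np.float64(314.3066076205877), np.float64(248.10311093003824))
```

View pics/g2.png

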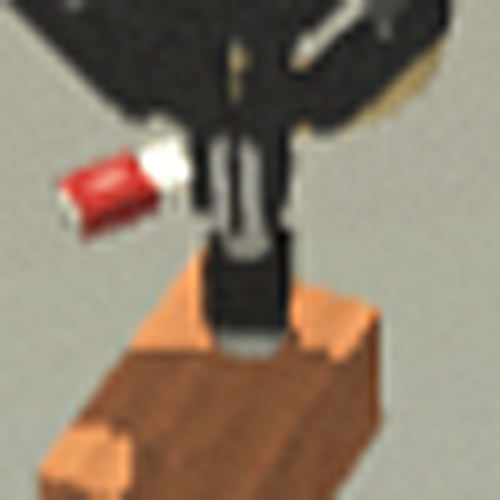

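The fingertips appear at scene (282.5,230.5), while the TCP projects to v=235.5. So they are either about 30 mm short or about 20 mm off laterally. These two views lie in the same azimuth and can't separate the two cases, but the side camera can.

Run:
```python
from h import *
from workcell import env
o=env.get_obs();t=o["tcp_pos"];b=env.snapshot("side")
R=Ro.from_rotvec(o["tcp_rot"]).as_matrix()
for n,p in(("tcp",t),("up30",t+[0,0,.03]),("-x20",t-R[:,0]*.02),("headtop",np.array([.508,.199,.086]))):print(n,proj(b,p))
A=cv2.resize(b["frame"][140:205,275:340],(585,585),interpolation=cv2.INTER_CUBIC)
cv2.imwrite("pics/g3.png",A)
```

```text
tcp (np.float64(307.8044110784659), np.float64(180.83280500208423))
up30 (np.float64(307.3707172147191), np.float64(172.06084750875172))
-x20 (np.float64(313.0579280553765), np.float64(182.18865388397467))
headtop (np.float64(307.2688539837794), np.float64(172.43003663635423))
```

View pics/g3.png

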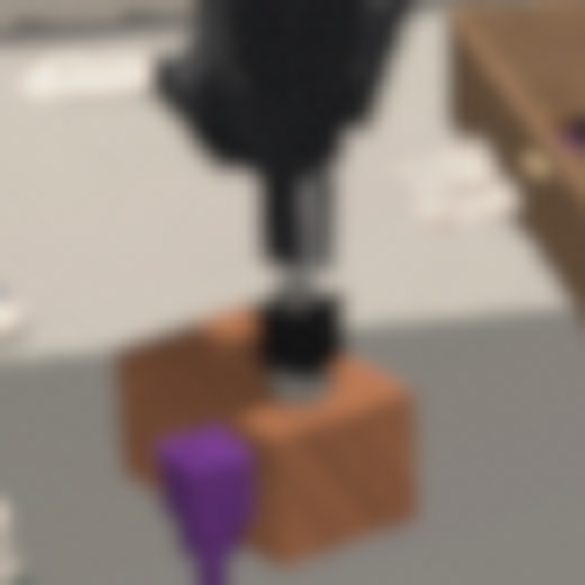

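The side view settles it: the fingertips at crop (298,265), px (308,169), hang clear above the head's disc at crop (297,283). The true finger end is about 35 mm above the reported TCP, so I open, go down 33 mm and grip again.

```bash
python3 -m crank '0 0 0 0 0 0 1;0 0 0 0 0 0 1;0 0 0 0 0 0 1;0 0 0 0 0 0 1;0 0 0 0 0 0 1;0 0 0 0 0 0 1;0 0 0 0 0 0 1;0 0 0 0 0 .01 1;0 0 0 0 0 .008 1;0 0 0 0 0 0 1' && python3 -m crank '0 0 0 0 0 .008 1;0 0 0 0 0 .007 1;0 0 0 0 0 0 1' && python3 -m crank '0 0 0 0 0 0 -1;0 0 0 0 0 0 -1;0 0 0 0 0 0 -1;0 0 0 0 0 0 -1;0 0 0 0 0 0 -1;0 0 0 0 0 0 -1;0 0 0 0 0 0 -1;0 0 0 0 0 0 -1' 60
```

```text
clock: 6.57
tcp_pos: [0.5068, 0.1986, 0.0373]
tcp_rot: [-1.151, -2.92, 0.003]
force: [-0.4, 1.0, 0.2]
gripper_width: 0.0853
grasp_force: 0.0
clock: 6.82
tcp_pos: [0.5073, 0.1987, 0.0226]
tcp_rot: [-1.151, -2.92, 0.002]
force: [0.3, 0.6, 0.4]
gripper_width: 0.0858
grasp_force: 0.0
clock: 7.48
tcp_pos: [0.5089, 0.199, 0.0248]
tcp_rot: [1.151, 2.922, 0.001]
force: [-0.2, -0.7, 4.8]
gripper_width: 0.0227
grasp_force: 58.9
```

```bash
python3 -m crank '0 0 0 0 0 -.01 -1;0 0 0 0 0 -.02 -1;0 0 0 0 0 -.02 -1;0 0 0 0 0 -.02 -1;0 0 0 0 0 -.02 -1;0 0 0 0 0 -.02 -1;0 0 0 0 0 -.01 -1;0 0 0 0 0 0 -1;0 0 0 0 0 0 -1'
python3 - <<'E'
from h import *
from workcell import env
o=env.get_obs();st(o);t=o["tcp_pos"]
for n in("side","scene"):
    b=env.snapshot(n);np.savez(n+"l.npz",**b)
    print(n,"expected grip axis px for z offsets",[np.round(proj(b,np.array([t[0],t[1],t[2]+k])),1) for k in(0,.019,.03,.06,-.02)])
    u,v=map(int,np.round(proj(b,t)));cv2.imwrite(f"pics/l_{n}.png",b["frame"][v-40:v+40,u-40:u+40])
    print(u-40,v-40)
a=[cv2.resize(cv2.imread(f"pics/l_{n}.png"),(400,400),interpolation=cv2.INTER_CUBIC) for n in("side","scene")]
cv2.imwrite("pics/lift.png",np.hstack(a))
E
```

```text
clock: 8.23
tcp_pos: [0.5083, 0.1989, 0.1445]
tcp_rot: [1.152, 2.922, 0.0]
force: [-0.8, 0.2, -0.8]
gripper_width: 0.0227
grasp_force: 58.9
t 8.2333 tcp [0.5083 0.1989 0.1445] yaw 136.98091049096595 zt [ 0.0005  0.0001 -1.    ] j [ 0.1682  0.4856  1.6821  0.      0.9734 -0.6518] w 0.02268673346556377 F [-0.8289  0.2301 -0.8273] T [ 0.009  -0.0342  0.0056]
side expected grip axis px for z offsets [array([306.5, 154.8]), array([306.2, 148.9]), array([306. , 145.4]), array([305.6, 135.9]), array([306.8, 160.9])]
266 115
scene expected grip axis px for z offsets [array([281.7, 213.3]), array([281.5, 208.2]), array([281.3, 205.2]), array([280.9, 196.8]), array([282. , 218.6])]
242 173
```

View pics/lift.png

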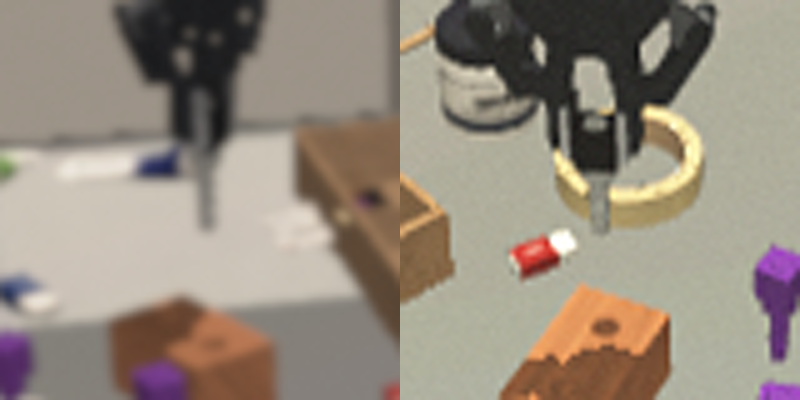

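The screw is lifted and upright. Its tip is at scene (282,219) and side (307.4,160.6), about 20 mm below the reported TCP. I carry it over the hole, turn to the start of the wrist range and measure the hole with the wrist camera.

```bash
python3 -m crank '0 0 0 -.0189 -.0217 0 -1;0 0 0 -.0189 -.0217 0 -1;0 0 0 -.0189 -.0217 0 -1;0 0 0 -.0189 -.0217 0 -1;0 0 0 -.0189 -.0217 0 -1;0 0 0 -.0189 -.0217 0 -1;0 0 0 -.0189 -.0217 0 -1;0 0 0 -.0189 -.0217 0 -1;0 0 0 -.0189 -.0217 0 -1;0 0 0 -.0189 -.0217 0 -1;0 0 0 0 0 0 -1' && python3 -m crank '0 0 -.12 0 0 0 -1;0 0 -.12 0 0 0 -1;0 0 -.12 0 0 0 -1;0 0 -.12 0 0 0 -1;0 0 -.12 0 0 0 -1;0 0 -.12 0 0 0 -1;0 0 -.12 0 0 0 -1;0 0 -.12 0 0 0 -1;0 0 -.12 0 0 0 -1;0 0 -.12 0 0 0 -1;0 0 0 0 0 0 -1;0 0 0 0 0 0 -1'
python3 - <<'E'
from h import *
from workcell import env
o=env.get_obs();st(o);t=o["tcp_pos"]
w=env.snapshot("wrist");np.savez("w2.npz",**w)
s=np.load("scene0.npz");d=np.load("side0.npz")
print("tip px",proj(w,t-[0,0,.02]),"hole exp",proj(w,np.array([.498,-.09,.057])))
# white foot then dark blob inside it
for n,S,z in(("wrist",w,.057),("scene",s,.057),("side",d,.057)):
    f=S["frame"];u,v=proj(S,np.array([.498,-.09,z]));u,v=int(u),int(v);r=45 if n=="wrist" else 11
    c=f[max(v-r,0):v+r,u-r:u+r].astype(int)
    g=cv2.cvtColor(c.astype(np.uint8),cv2.COLOR_BGR2HSV)
    m=((c[:,:,2]-c[:,:,0]>35)).astype(np.uint8)
    N,l,q,ce=cv2.connectedComponentsWithStats(m)
    for k in range(1,N):
        if q[k,4]>8:
            U,V=ce[k]+[u-r,v-r];print(n,q[k],U,V,onz(S,U,V,z))
E
```

```text
clock: 9.25
tcp_pos: [0.4987, -0.0933, 0.1431]
tcp_rot: [-1.158, -2.92, 0.003]
force: [1.3, 0.1, -0.4]
gripper_width: 0.0231
grasp_force: 59.1
clock: 10.25
tcp_pos: [0.4978, -0.088, 0.1433]
tcp_rot: [0.695, -3.062, -0.002]
force: [1.4, -0.3, -1.0]
gripper_width: 0.0226
grasp_force: 59.0
t 10.25 tcp [ 0.4978 -0.088   0.1433] yaw -154.42206097382257 zt [-0.0022  0.001  -1.    ] j [-0.3964  0.4406  1.7787  0.0001  0.9248 -2.4137] w 0.02263683748558269 F [ 1.3531 -0.3266 -1.0361] T [ 0.0423  0.0689 -0.004 ]
tip px (np.float64(315.0212577722165), np.float64(215.1523264259519)) hole exp (np.float64(313.0498757247683), np.float64(189.00118771893648))
wrist [   0    0   48   57 1292] 284.21904024767804 163.4249226006192 [ 0.4872 -0.1248  0.057 ]
wrist [  51    0   39   90 1520] 341.67828947368423 194.90986842105264 [ 0.4915 -0.0626  0.057 ]
wrist [ 35  39  16  15 181] 310.61878453038673 190.11602209944752 [ 0.5    -0.0916  0.057 ]
scene [11  0 11 13 71] 363.38028169014086 192.45070422535213 [ 0.5139 -0.1299  0.057 ]
scene [  0   8  22  14 111] 352.94594594594594 205.52252252252254 [ 0.485  -0.0573  0.057 ]
side [ 0  2 22  5 92] 318.10869565217394 221.3913043478261 [ 0.5003 -0.0548  0.057 ]
side [ 0 18 22  4 77] 317.7142857142857 236.71428571428572 [ 0.4877 -0.1273  0.057 ]
```

The wrist view gives the hole as a clean 16x15 px blob at (310.6,190.1), which is (0.500, -0.0916). This agrees with the triangulation. I go down to just above the mouth.

```bash
python3 -m crank '0 0 0 0 -.0036 .01 -1;0 0 0 0 0 .02 -1;0 0 0 0 0 .02 -1;0 0 0 0 0 .01 -1;0 0 0 0 0 0 -1;0 0 0 0 0 0 -1'
python3 - <<'E'
from h import *
from workcell import env
o=env.get_obs();st(o);t=o["tcp_pos"]
w=env.snapshot("wrist");np.savez("w3.npz",**w)
f=w["frame"]
print("tip px",proj(w,t-[0,0,.02]),"hole exp",proj(w,np.array([.5,-.0916,.057])))
u,v=map(int,proj(w,np.array([.5,-.0916,.057])))
c=f[v-22:v+40,u-26:u+30].astype(int)
# class map: W white-grey, O wood-ish, K dark, g mid grey
sat=c.max(2)-c.min(2);mx=c.max(2)
ch=np.where(c[:,:,2]-c[:,:,0]>30,'o',np.where(mx>190,'.',np.where(mx<60,'#','+')))
print(u-26,v-22);print("\n".join("".join(r) for r in ch[::1]))
E
```

```text
clock: 10.8
tcp_pos: [0.4998, -0.0918, 0.0836]
tcp_rot: [0.698, -3.062, -0.002]
force: [0.0, -1.3, -0.2]
gripper_width: 0.0229
grasp_force: 59.0
t 10.8 tcp [ 0.4998 -0.0918  0.0836] yaw -154.30451250699676 zt [-0.0016  0.0007 -1.    ] j [-0.402   0.5416  1.8229  0.      0.7789 -2.4213] w 0.02289868348596271 F [ 0.039  -1.2807 -0.2055] T [0.0028 0.001  0.0526]
tip px (np.float64(315.0386148506815), np.float64(215.16853223392243)) hole exp (np.float64(315.1828828017041), np.float64(212.38607352204633))
289 190
ooo+++++++++++++++++++++++++++++++++++++++++++++++++++++
oo++++++++++++++++++++++++++++++++++++++++++++++++++++++
o+++++++++++++++++++++++++++++++++++++++++++++++++++++++
++++++++++++++++++++++++++++++++++++++++++++++++++++++++
++++++++++++++++++++++++++++++++++++++++++++++++++++++++
++++++++++++++++++++++++++++++++++++++++++++++++++++++++
++++++++++++++++++++++++++++++++++++++++++++++++++++++++
++++++++++++++++++++++++++++++++++++++++++++++++++++++++
++++++++++++++++++++++++++++++++++++++++++++++++++++++++
++++++++++++++++++++++++++++++++++++++++++++++++++++++++
++++++++++++++++
[... 2247 characters left out ...]
########oooooooo
++++++##########################################oooooooo
+++++############################################ooooooo
++++##############################################oo++++
++##################################################++++
++##################################################++++
++##################################################++++
+###################################################++++
+####################################################+++
+####################################################+++
+####################################################+++
+####################################################+++
+####################################################+++
```

The pixel map shows the tip (cols 21–32, centre 26.5) centred in the hole (cols 17–36, centre 26.5). The row difference matches the tip being about 6.5 mm above the mouth, so they're aligned within 1 mm. I insert with force checks.

```bash
python3 -m crank '0 0 0 0 0 .005 -1;0 0 0 0 0 .005 -1;0 0 0 0 0 0 -1;0 0 0 0 0 0 -1' 80
```

```text
clock: 11.18
tcp_pos: [0.5001, -0.0919, 0.0744]
tcp_rot: [0.7, -3.063, 0.0]
force: [-0.3, 0.5, -0.2]
gripper_width: 0.0223
grasp_force: 83.1
```

```bash
python3 -m crank '0 0 0 0 0 .002 -1;0 0 0 0 0 .002 -1;0 0 0 0 0 0 -1;0 0 0 0 0 0 -1'
```

```text
clock: 11.52
tcp_pos: [0.5, -0.0918, 0.0702]
tcp_rot: [0.7, -3.062, -0.0]
force: [-0.2, 0.5, -0.9]
gripper_width: 0.0221
grasp_force: 83.1
```

```bash
python3 -m crank '0 0 0 0 0 .002 -1;0 0 0 0 0 .002 -1;0 0 0 0 0 0 -1;0 0 0 0 0 0 -1'
```

```text
clock: 11.85
tcp_pos: [0.5, -0.0919, 0.0661]
tcp_rot: [0.7, -3.062, -0.0]
force: [-0.3, -0.3, -0.2]
gripper_width: 0.0225
grasp_force: 83.1
```

```bash
python3 -m crank '0 0 0 0 0 .002 -1;0 0 0 0 0 .002 -1;0 0 0 0 0 0 -1;0 0 0 0 0 0 -1'
```

```text
clock: 12.18
tcp_pos: [0.5, -0.0918, 0.0621]
tcp_rot: [0.7, -3.062, -0.0]
force: [-0.0, 1.3, -1.0]
gripper_width: 0.0224
grasp_force: 83.1
```

```bash
python3 -m crank '0 0 0 0 0 .002 -1;0 0 0 0 0 .002 -1;0 0 0 0 0 0 -1;0 0 0 0 0 0 -1'
```

```text
clock: 12.52
tcp_pos: [0.5, -0.0919, 0.0581]
tcp_rot: [0.7, -3.062, -0.0]
force: [0.8, -0.3, -0.7]
gripper_width: 0.0221
grasp_force: 83.1
```

```bash
python3 -m crank '0 0 0 0 0 .002 -1;0 0 0 0 0 .001 -1;0 0 0 0 0 0 -1;0 0 0 0 0 0 -1'
```

```text
clock: 12.85
tcp_pos: [0.5001, -0.0919, 0.0552]
tcp_rot: [0.7, -3.063, -0.0]
force: [-0.4, 0.6, -0.7]
gripper_width: 0.0228
grasp_force: 83.1
```

```bash
python3 -m crank '0 0 0 0 0 .002 -1;0 0 0 0 0 .001 -1;0 0 0 0 0 0 -1;0 0 0 0 0 0 -1'
```

```text
clock: 13.18
tcp_pos: [0.5001, -0.0919, 0.0522]
tcp_rot: [0.7, -3.062, -0.0]
force: [-0.2, -0.9, 0.3]
gripper_width: 0.0227
grasp_force: 83.1
```

```bash
python3 -m crank '0 0 0 0 0 .002 -1;0 0 0 0 0 0 -1;0 0 0 0 0 0 -1'
```

```text
clock: 13.43
tcp_pos: [0.5, -0.0919, 0.0502]
tcp_rot: [0.7, -3.062, -0.0]
force: [0.1, -0.2, -0.4]
gripper_width: 0.0223
grasp_force: 83.1
```

```bash
python3 -m crank '0 0 0 0 0 .001 -1;0 0 0 0 0 0 -1;0 0 0 0 0 0 -1'
```

```text
clock: 13.68
tcp_pos: [0.5001, -0.0919, 0.0493]
tcp_rot: [0.7, -3.063, -0.0]
force: [0.3, 0.0, -0.4]
gripper_width: 0.0227
grasp_force: 83.1
```

```bash
python3 -m crank '0 0 0 0 0 .0015 -1;0 0 0 0 0 0 -1;0 0 0 0 0 0 -1'
```

```text
clock: 13.93
tcp_pos: [0.5, -0.0919, 0.0477]
tcp_rot: [0.7, -3.063, -0.0]
force: [0.3, -0.2, -2.0]
gripper_width: 0.0221
grasp_force: 83.1
```

```bash
python3 -m crank '0 0 0 0 0 .0015 -1;0 0 0 0 0 0 -1;0 0 0 0 0 0 -1'
```

```text
clock: 14.18
tcp_pos: [0.5, -0.0919, 0.0462]
tcp_rot: [0.7, -3.062, -0.0]
force: [-0.7, 0.3, -0.7]
gripper_width: 0.0225
grasp_force: 83.1
```

```bash
python3 -m crank '0 0 0 0 0 .0012 -1;0 0 0 0 0 0 -1;0 0 0 0 0 0 -1'
```

```text
clock: 14.43
tcp_pos: [0.5, -0.0919, 0.0451]
tcp_rot: [0.7, -3.063, -0.0]
force: [0.3, -0.5, -0.7]
gripper_width: 0.0223
grasp_force: 83.1
```

```bash
python3 -m crank '0 0 0 0 0 .0015 -1;0 0 0 0 0 0 -1;0 0 0 0 0 0 -1'
```

```text
clock: 14.68
tcp_pos: [0.5003, -0.092, 0.0437]
tcp_rot: [-0.7, 3.062, -0.0]
force: [-0.9, 0.2, 1.7]
gripper_width: 0.0226
grasp_force: 83.5
```

```bash
python3 -m crank '0 0 0 0 0 .001 -1;0 0 0 0 0 0 -1;0 0 0 0 0 0 -1'
```

```text
clock: 14.93
tcp_pos: [0.5003, -0.092, 0.0429]
tcp_rot: [-0.7, 3.062, -0.0]
force: [-0.3, -0.1, 4.0]
gripper_width: 0.0222
grasp_force: 83.9
```

```bash
python3 -m crank '0 0 0 0 0 .001 -1;0 0 0 0 0 0 -1;0 0 0 0 0 0 -1'
```

```text
clock: 15.18
tcp_pos: [0.5004, -0.092, 0.0422]
tcp_rot: [-0.7, 3.062, -0.001]
force: [-0.6, 0.8, 7.0]
gripper_width: 0.0224
grasp_force: 84.4
```

```bash
python3 -m crank '0 0 0 0 0 .001 -1;0 0 0 0 0 .001 -1;0 0 0 0 0 0 -1;0 0 0 0 0 0 -1'; python3 -c "
from h import *
from workcell import env
st(env.get_obs())"
```

```text
clock: 15.52
tcp_pos: [0.5005, -0.092, 0.0408]
tcp_rot: [-0.7, 3.062, -0.001]
force: [-1.4, -0.1, 12.5]
gripper_width: 0.0223
grasp_force: 85.2
t 15.5167 tcp [ 0.5005 -0.092   0.0408] yaw -154.25936499804286 zt [ 0.001  -0.0004 -1.    ] j [-0.4017  0.6185  1.8491  0.      0.6729 -2.4218] w 0.0222545219710431 F [-1.3907 -0.0702 12.4888] T [ 0.1983  0.3301 -0.0105]
```

```bash
python3 -m crank '0 0 .1 0 0 .0003 -1;0 0 .1 0 0 .0001 -1;0 0 .1 0 0 .0001 -1;0 0 .1 0 0 .0001 -1;0 0 .1 0 0 .0001 -1'; python3 -c "
from h import *
from workcell import env
st(env.get_obs())"
```

```text
clock: 15.93
tcp_pos: [0.5006, -0.0922, 0.0403]
tcp_rot: [0.087, 3.139, -0.001]
force: [-1.5, 0.3, 13.8]
gripper_width: 0.0227
grasp_force: 85.3
t 15.9333 tcp [ 0.5006 -0.0922  0.0403] yaw 176.82508339799537 zt [ 0.0013 -0.0009 -1.    ] j [-0.4018  0.6195  1.8494 -0.0004  0.6712 -1.9169] w 0.022726651096921933 F [-1.5279  0.2883 13.8092] T [0.006  0.4349 0.06  ]
```

```bash
python3 -m crank '0 0 .1 0 0 .0001 -1;0 0 .1 0 0 .0001 -1;0 0 .1 0 0 .0001 -1;0 0 .1 0 0 .0001 -1;0 0 .1 0 0 .0001 -1;0 0 .1 0 0 .0001 -1;0 0 .1 0 0 0 -1;0 0 .1 0 0 .0001 -1'
```

```text
clock: 16.6
tcp_pos: [0.5003, -0.0924, 0.0396]
tcp_rot: [1.302, 2.858, -0.001]
force: [-2.4, -1.2, 14.1]
gripper_width: 0.0225
grasp_force: 85.3
```

```bash
python3 -m crank '0 0 .1 0 0 .0001 -1;0 0 .1 0 0 0 -1;0 0 .1 0 0 .0001 -1;0 0 .1 0 0 .0001 -1;0 0 .1 0 0 .0001 -1;0 0 .1 0 0 .0001 -1'
```

```text
clock: 17.1
tcp_pos: [0.5001, -0.0923, 0.039]
tcp_rot: [2.089, 2.345, -0.001]
force: [-2.9, -0.4, 13.3]
gripper_width: 0.0222
grasp_force: 85.3
```

```bash
python3 -m crank '0 0 .1 0 0 .0001 -1;0 0 .1 0 0 .0001 -1;0 0 .1 0 0 .0001 -1;0 0 .1 0 0 .0001 -1;0 0 .1 0 0 0 -1;0 0 .1 0 0 .0001 -1;0 0 .1 0 0 .0001 -1;0 0 .1 0 0 .0001 -1'
```

```text
clock: 17.77
tcp_pos: [0.5, -0.0922, 0.0383]
tcp_rot: [2.837, 1.347, -0.0]
force: [-2.1, 0.7, 13.4]
gripper_width: 0.0223
grasp_force: 85.3
```

```bash
python3 -m crank '0 0 .1 0 0 .0001 -1;0 0 .1 0 0 .0001 -1;0 0 .1 0 0 .0001 -1;0 0 .1 0 0 0 -1;0 0 .1 0 0 .0001 -1;0 0 .1 0 0 .0001 -1;0 0 .1 0 0 .0001 -1;0 0 .1 0 0 0 -1'
```

```text
clock: 18.43
tcp_pos: [0.4999, -0.092, 0.0377]
tcp_rot: [3.138, 0.136, -0.0]
force: [-2.3, -0.2, 12.9]
gripper_width: 0.0223
grasp_force: 85.3
```

```bash
python3 -m crank '0 0 .1 0 0 .0001 -1;0 0 .1 0 0 .0001 -1;0 0 .1 0 0 .0001 -1;0 0 .1 0 0 0 -1;0 0 .1 0 0 .0001 -1;0 0 .1 0 0 .0001 -1'; python3 -c "
from h import *
from workcell import env
st(env.get_obs())"
```

```text
clock: 18.93
tcp_pos: [0.5, -0.0919, 0.0372]
tcp_rot: [3.038, -0.798, 0.0]
force: [-2.6, 1.7, 14.0]
gripper_width: 0.0225
grasp_force: 85.4
t 18.9333 tcp [ 0.5    -0.0919  0.0372] yaw -29.445543963047953 zt [ 0.0002 -0.0003 -1.    ] j [-0.4019  0.625   1.8514 -0.0003  0.6649  1.6831] w 0.02250885757733278 F [-2.5633  1.656  14.0195] T [0.1582 0.4876 0.0003]
```

Turned 4.1 rad at a steady 13–14 N while following down 3 mm, so it has bitten. I relieve the push and let go.

```bash
python3 -m crank '0 0 0 0 0 -.001 -1;0 0 0 0 0 -.001 -1;0 0 0 0 0 -.001 -1;0 0 0 0 0 0 -1;0 0 0 0 0 0 -1'
```

```text
clock: 19.35
tcp_pos: [0.4998, -0.0919, 0.0393]
tcp_rot: [3.04, -0.791, -0.0]
force: [-0.7, 0.1, 5.4]
gripper_width: 0.0224
grasp_force: 84.2
```

```bash
python3 -m crank '0 0 0 0 0 -.001 -1;0 0 0 0 0 0 -1;0 0 0 0 0 0 0;0 0 0 0 0 0 0;0 0 0 0 0 0 0;0 0 0 0 0 0 0;0 0 0 0 0 0 0;0 0 0 0 0 0 0;0 0 0 0 0 0 .4;0 0 0 0 0 0 .4;0 0 0 0 0 0 .4' 20
```

```text
clock: 20.27
tcp_pos: [0.5001, -0.0919, 0.0399]
tcp_rot: [-3.04, 0.791, -0.0]
force: [0.7, 0.5, 1.1]
gripper_width: 0.06
grasp_force: 0.0
```

```bash
python3 -m crank '0 0 0 0 0 -.01 .4;0 0 0 0 0 -.02 .4;0 0 0 0 0 -.02 .4;0 0 0 0 0 -.03 .4;0 0 0 0 0 -.03 .4;0 0 0 0 0 -.03 .4;0 0 0 0 0 -.02 .4;0 0 0 0 0 0 .4'
python3 - <<'E'
from h import *
from workcell import env
o=env.get_obs();st(o)
# black head expected: grip centre at z=.057-.034-.003+.067
for n in("scene","side","wrist"):
    w=env.snapshot(n);f=w["frame"];u,v=map(int,proj(w,np.array([.5,-.092,.089])));r=26 if n=="wrist" else 14
    c=f[v-r:v+r,u-r:u+r];m=(c.max(2)<60).astype(np.uint8);N,l,q,ce=cv2.connectedComponentsWithStats(m)
    print(n,(u,v),[(q[k].tolist(),np.round(ce[k]+[u-r,v-r],1).tolist()) for k in range(1,N) if q[k,4]>15], "top exp",proj(w,np.array([.5,-.092,.1005])))
    g=c.astype(int);h=((g.min(2)>105)&(g.max(2)-g.min(2)<35)).astype(np.uint8)
    if n!="x":
        print("\n".join("".join('#' if a.max()<70 else 'o' if a[2]-a[0]>30 else '.' if a.min()>150 else '+' for a in row) for row in g[::(2 if n=="wrist" else 1)]))
E
```

```text
clock: 20.93
tcp_pos: [0.5032, -0.0931, 0.2053]
tcp_rot: [3.039, -0.79, 0.017]
force: [0.2, -1.1, 0.4]
gripper_width: 0.06
grasp_force: 0.0
t 20.9333 tcp [ 0.5032 -0.0931  0.2053] yaw -29.161371775103767 zt [ 0.01   -0.0042 -0.9999] j [-0.4015  0.3546  1.7068  0.      1.0694  1.6782] w 0.059971522787332025 F [ 0.1973 -1.0616  0.3648] T [-0.0527 -0.0413  0.0544]
scene (358, 191) [([21, 0, 7, 28, 160], [368.6, 189.9]), ([11, 10, 8, 10, 57], [358.2, 192.3])] top exp (np.float64(358.8716056488843), np.float64(188.4821544601093))
++++++++......+++++++#######
++++++++.....++++++++#######
+++.++++.++++++++++++#######
+++++++++++o+oo++++++#######
+++++++++oooooo++++++#######
++++.+++oooooooo++++.#######
.+++.+++ooooooooo+++.#######
.+++++++..oooooooo++.#######
+++........oooooooo.+#######
...........ooooooooo.#######
...........##..++#oo.#######
..........+##....#ooo#######
..........+##+..+#ooo+######
..........+########ooo######
..........+########ooo######
..........+########ooo######
o.........+########ooo######
o..........########ooo######
oo.........+######+ooo######
ooo........+#####+
[... 1988 characters left out ...]
.........oo
oooooo........+#####+++....++++++####++...........oo
oooooo........+####+++.....+++++++###++............o
ooooooo.......+####+++.....+++++++###++............o
oooooooo......+####++++..+.+++++++###++.............
oooooooo......+#####++++++++++++#####++.............
ooooooooo.....+########+++++++#######++.............
ooooooooo.....++#####################+..............
oooooooooo......++++++++++++++++++++................
oooooooooo..........................................
ooooooooooo.........................................
ooooooooooo......................................++o
oooooooooooo.............................ooooooooooo
ooooooooooooo..++++++++++++++++++++ooooooooooooooooo
```

The screw stands upright and released: its disc is at scene v≈188, and 188.5 was expected for the sunk position. Handing in.

```bash
python3 -m crank '0 0 0 0 0 0 .4;0 0 0 0 0 0 .4;0 0 0 0 0 0 .4'; python3 -c "
from workcell import env
print(env.close_job())"
```

```text
clock: 21.33
tcp_pos: [0.4994, -0.0916, 0.1987]
tcp_rot: [-3.04, 0.791, 0.004]
force: [0.6, -1.0, 0.2]
gripper_width: 0.0597
grasp_force: 0.0
the job is handed in; nothing more can be done
None
```

The screw is in the pilot hole, turned about 4.1 rad clockwise at 12.5–14 N, and left standing upright and released; I handed the job in at about 21 s, the hand-in returned no verdict, and the cut depth is inferred from the turn and about 3 mm of sink.

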